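# Ready an inverted bench polisher: clear, spin, lock on

### The job

Make the polisher that is clamped upside down on the bench ready to be run from the bench switch: first put the blue-handled pin spanner left on its lug plate into the green bin, then give the plate a flick by one of its orange lugs so that it spins on freely by itself. Then squeeze the red trigger paddle all the way down and, while holding it down, push the yellow lock-on button on its side fully in; ease the paddle up with the button still pressed until the lock catches and holds both in, and let go. Leave everything else on the bench where it is.

Things in the scene. Friction and masses are not known exactly. Their poses are not given: they have to be found in the camera images.
- machine: Polisher fixed upside down in a bench stand. Origin: centre of the underside of its 130 x 360 x 12 mm base plate, on the bench. Its y axis runs along the tool: lug plate at the +y end (axis at y = +110 mm), black rear handle with the red paddle at the -y end, yellow lock-on button on the +x side. Blue motor y = -40 to +70 mm, top at z = 124 mm.
- cheek (a point): Centre of the top of the grey cheek beside the paddle: machine x = +15 to +27 mm, y = -132 to -88 mm, top at z = 135 mm. The yellow button sticks out of its outer (+x) face. The handle below is 54 mm wide (x = -27 to +27 mm), y = -180 to -30 mm, flat top at z = 111 mm. Outside it the space is free down to the base plate.
- plate (a joint): Angle (rad) of the lug plate about its vertical axis, counter-clockwise from above. Steel disc, 160 mm across, 0.7 kg, nearly free bearing, no end stops, coasts for seconds. At angle 0 its four orange lugs stand at 45, 135, 225 and 315 degrees counter-clockwise from machine x. A flick should leave it coasting untouched at more than 1 rad/s for a moment.
- plate_top (a point): Centre of the lug plate's upper face, on its axis, 152 mm above the bench. The four upright round orange lugs are centred 60 mm from the axis, 18 mm thick and 22 mm tall (tops at 174 mm).
- trigger (a joint): How far the red paddle is pushed down (m): 0 released, 0.014 fully squeezed (stop). It slides straight down against a spring, 4 N at first, 11 N at the stop. The button can go in only with the paddle beyond about 0.011. Locked on, it rests at about 0.008; unlocked it springs back to 0. Squeezing it again frees the lock.
- trigger_top (a point): Centre of the upper face of the red paddle, moving with it: 38 mm across (machine x = -25 to +13 mm), 70 mm long (machine y = -145 to -75 mm). Height 129 mm released, 115 mm fully squeezed, about 121 mm locked.
- lock (a joint): How far the yellow button is pushed in (m): 0 out, 0.010 fully in; spring 1.5 N at first, 4.5 N fully in. With the paddle not fully squeezed it is blocked after about 1.5 mm. Pushed past 0.0075 with the paddle fully squeezed, and the paddle eased up while the button is held in, both stay in (button then at about 0.0075).
- lock_face (a point): Centre of the outer face of the round yellow button, 18 mm across, facing machine +x, moving with it; at rest at machine x = +39, y = -110, z = 125 mm, 12 mm out from the cheek; fully in, 2 mm. With one finger on the paddle inside the cheek and the other outside the button, shifting the hand to machine -x pushes it in.
- spanner: Loose pin spanner, 190 mm long, 12 mm high, about 0.22 kg, lying flat across the lug plate between the lugs. Origin: on its underside and centre line, 85 mm from the handle end; its x axis runs along it to the forked steel head. Blue handle 150 x 20 x 12 mm from x = -85 to +65 mm, grip it near the origin across its 20 mm width; steel head 34 mm wide from x = +63 to +105 mm.
- green_bin: Empty green open-topped bin, fixed, 240 (x) x 150 (y) x 55 mm high, walls and floor 4 mm. Origin: centre of its underside, on the work surface. It stands to the left or to the right of the machine; the like-sized grey bin holding scrap stands on the other side.
- die_block: Bystander, leave alone: ground-steel die block, two 140 x 100 mm plates, 46 mm high. Origin at the centre of its underside.
- pillar: Bystander, leave alone: plain steel guide pillar standing on end, 36 mm thick, 110 mm tall. Origin at the centre of its underside.
- oil_bottle: Bystander, leave alone: white bottle with red cap, 56 mm thick, 150 mm tall. Origin at the centre of its underside.
- pad_stack: Bystander, leave alone: stack of three round abrasive pads lying flat, 125 mm across, 27 mm high. Origin at the centre of its underside.
- mug: Bystander, leave alone: blue mug, 80 mm across, 95 mm tall. Origin at the centre of its underside.
Not all that is in view belongs to the job. There is more than one size of the spanner; the job needs the larger.

How it is judged:
By the outcome, as a careful person would: the job done as asked, in the order asked, and still so for the second after the job is handed in, with the robot touching nothing.
It also fails if it takes over 64 s, if anything falls off the work surface, if the arm or the gripper's body presses on something with over 40 N, if the wrist force passes 120 N, or if a joint passes its speed limit or range.

### The arm

A 7-joint arm with a two-finger parallel gripper is mounted at the origin on the work surface. World frame = base frame: x ahead of the robot, y to its left, z up, the work surface at z = 0. Lengths are in mm, angles in rad, forces in N, time in s.
With the tool pointing down it reaches from about 425 to 875 mm from the base axis. Payload 4.7 kg.
Tool frame: the origin (TCP) lies at the very end of the fingers, on their centre line; the grasp point (between the pads) lies 19 mm behind it (pinch_z is the distance from the TCP to the grasp point, in mm); z points along the fingers, y is the direction in which the jaws open and shut (so a half turn about z gives the same grasp; the last joint's range is limited). The gripper opens to 87 mm and grips with 3 to 60 N. Pads are 19 mm wide; open, the fingers measure 117 mm over their backs; the gripper's body (75 mm by 190 mm) begins 51 mm behind the grasp point.
Start: joints at [1.118, 0.321, -0.07, 1.45, 0.023, 1.371, -0.057], TCP at [292.505, -580.488, 222.587] pointing down, gripper open.
Joint ranges: [-2.86, 2.86], [-0.3, 2.09], [-1.38, 1.24], [0.06, 2.45], [-1.56, 4.7], [0.09, 2.05], [-2.69, 2.69]. Speed limits (rad/s): [2.57, 2.57, 3.14, 3.14, 3.14, 3.14, 3.14].

### API

Orientations are given as a 3x3 rotation matrix whose columns are the frame's x, y, z axes.
In Python, from plant import * gives the robot as it stands. Calls block until the motion is done:
- move_to(position, orientation): joint-space move of the TCP to a pose.
- servo_line(position, ori=None, v=150, f_stop=None): straight line of the TCP; ori=None keeps the orientation; v is the mean speed in mm/s. With f_stop (N) it stops when the force on the tool has changed by that much, and returns True; else False.
- move_j(angles): joint-space move.
- grip(opening, squeeze=None): finger opening in mm; squeeze is the grip in N (None keeps the last); returns when the fingers have stopped.
- wait(seconds).
- solve_ik(position, orientation): joint angles nearest the present ones, or None.
- get_obs(): the state.
- grab_frame(name): name is "scene" or "side" or "wrist"; returns a dict with "img" (384x512x3 uint8, red, green, blue), "depth" (384x512 float32, mm along the optical axis (not along the pixel's ray), 0 where there is no reading), "fov_y" (degrees; the focal length in pixels is half the picture's height over the tangent of half this angle, whatever the lens; pixels are square), "cx", "cy" (the principal point, pixels), "camera_from_world" (4x4, takes a point from world to camera coordinates). Camera axes: x right, y down, z forward; pixel columns grow to the right and rows downward; lengths in mm; the calibration is good to about 2 mm. A picture is of the moment at which its call begins.
A pose or a line that the arm cannot do raises PlanningError and nothing moves.
- close_job(): hands the job in, once; it reports no verdict.
The state is a dict: "t": time; "joint_pos": joint angles; "dq": joint speeds; "joint_torque": joint torques, N m; "position": TCP position; "orientation": TCP orientation; "wrist_force": force on the tool from outside, world axes, zero at the start; "wrist_torque": the same for the moment, N m; "opening": finger opening in mm.
Only numpy, scipy, OpenCV 4.12 (cv2) and the standard library are available. Lean on these libraries where they do the work, as an engineer would, in place of code of your own. Each camera call takes 0.05 s, during which the arm holds its last target.

## Working session

There is one attempt and no reset: what is moved stays moved. The work goes in short steps, each a Python script; the robot and the scene stay as the last script left them, time stands still between calls to the robot, and variables do not carry over. Pictures are saved under pics/ and viewed, and the job is handed in when it is done.

```bash
ls; mkdir -p pics
cat > h.py <<'E'
from plant import *
import numpy as np, cv2
def save(n,im,s=1,crop=None):
    if crop: x0,y0,x1,y1=crop; im=im[y0:y1,x0:x1]
    im=cv2.resize(im,None,fx=s,fy=s,interpolation=cv2.INTER_CUBIC)
    cv2.imwrite('pics/'+n+'.png',im[:,:,::-1])
def load(c):
    import pickle; return pickle.load(open('pics/%s.pkl'%c,'rb'))
def snap(c,n=None):
    import pickle; f=grab_frame(c); pickle.dump(f,open('pics/%s.pkl'%(n or c),'wb')); save(n or c,f['img']); return f
def world(f,u,v,z=None):
    fl=f['img'].shape[0]/2/np.tan(np.radians(f['fov_y'])/2)
    T=np.linalg.inv(f['camera_from_world'])
    d=np.array([(u-f['cx'])/fl,(v-f['cy'])/fl,1.])
    if z is None: 
        D=f['depth'][int(round(v)),int(round(u))]; return T[:3,:3]@(d*D)+T[:3,3]
    r=T[:3,:3]@d; return T[:3,3]+r*(z-T[2,3])/r[2]
def pix(f,p):
    fl=f['img'].shape[0]/2/np.tan(np.radians(f['fov_y'])/2)
    q=f['camera_from_world']@np.append(p,1.); return q[0]/q[2]*fl+f['cx'],q[1]/q[2]*fl+f['cy']
E
python3 - <<'E'
from h import *
for c in('scene','side','wrist'):
    f=snap(c); print(c,f['fov_y'],f['cx'],f['cy'],np.linalg.inv(f['camera_from_world']).round(2).tolist())
o=get_obs();print(o)
E
```

```text
pics
scene 53.02108878980431 255.27187782418446 189.45584242382685 [[-0.23, 0.83, -0.5, 1143.43], [0.97, 0.19, -0.12, 174.4], [-0.01, -0.52, -0.86, 1175.77], [0.0, 0.0, 0.0, 1.0]]
side 44.41050443121875 258.2400341665943 193.70529011431447 [[-0.98, -0.13, 0.16, 328.68], [-0.21, 0.65, -0.73, 924.36], [-0.01, -0.75, -0.66, 959.51], [0.0, 0.0, 0.0, 1.0]]
wrist 70.25926382030329 260.6678416421447 193.76230410316032 [[0.45, -0.85, -0.27, 364.5], [-0.89, -0.43, -0.13, -543.35], [-0.0, 0.3, -0.96, 383.2], [0.0, 0.0, 0.0, 1.0]]
{'t': 0.15, 'joint_pos': array([ 1.11811383,  0.32167493, -0.07008573,  1.45138779,  0.0226214 ,
        1.37076987, -0.05689025]), 'dq': array([-0.00054037, -0.00242642, -0.00057065, -0.00344108, -0.00246987,
       -0.00044829,  0.00191851]), 'joint_torque': array([-6.08192968e-04, -4.91798186e+01, -4.04895237e-01, -3.12874782e+01,
       -6.39817701e-02,  4.05873545e-02,  9.20047569e-05]), 'position': array([ 292.28054054, -580.12569093,  221.70184443]), 'orientation': array([[ 8.93003170e-01,  4.50049756e-01, -7.45886051e-04],
       [ 4.50050362e-01, -8.93002304e-01,  1.24751759e-03],
       [-1.04632977e-04, -1.44972345e-03, -9.99998944e-01]]), 'wrist_force': array([-0.17917092, -0.67523098, -1.02914505]), 'wrist_torque': array([-0.01603521,  0.03147531, -0.07146282]), 'opening': 87.24262263772158}
```

View pics/scene.png

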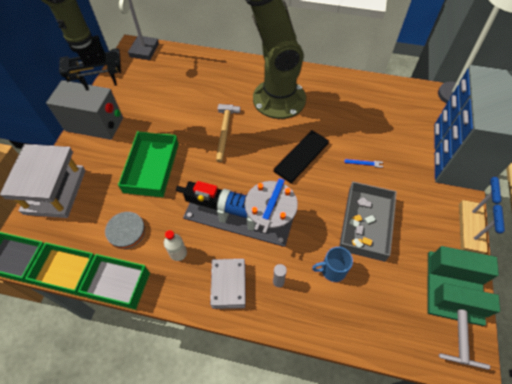

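View pics/side.png

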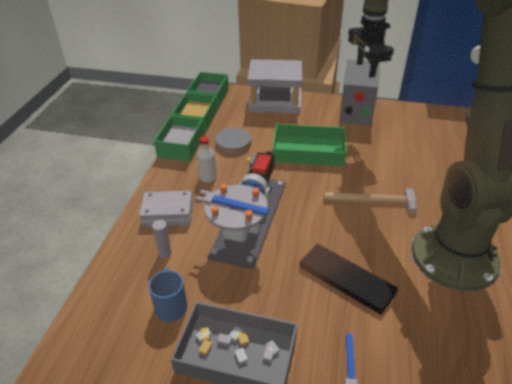

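View pics/wrist.png

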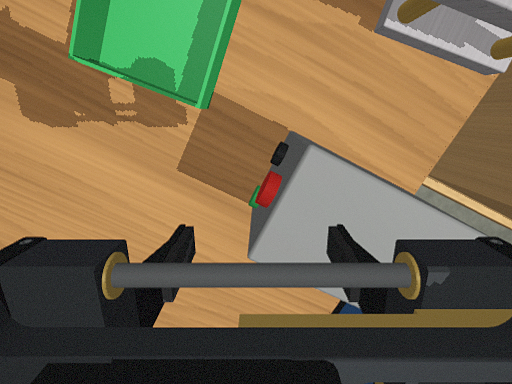

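Candidates, as seen in the scene picture:
- **Spanner:** the blue one on the lug plate at (272,203), and a smaller blue one on the bench at (365,163). I choose the one on the plate.
- **Bin:** the open green bin at (150,163), and the green sorting trays at (40-120,265). I choose the bin at (150,163), since the grey scrap bin stands on the other side at (368,222).

Next I'll look at close crops.

Run:
```python
from h import *
f=load('scene'); save('c1',f['img'],6,(172,165,304,250))
f=load('side'); save('c2',f['img'],6,(190,140,300,240))
```

```text
(no output)
```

View pics/c1.png

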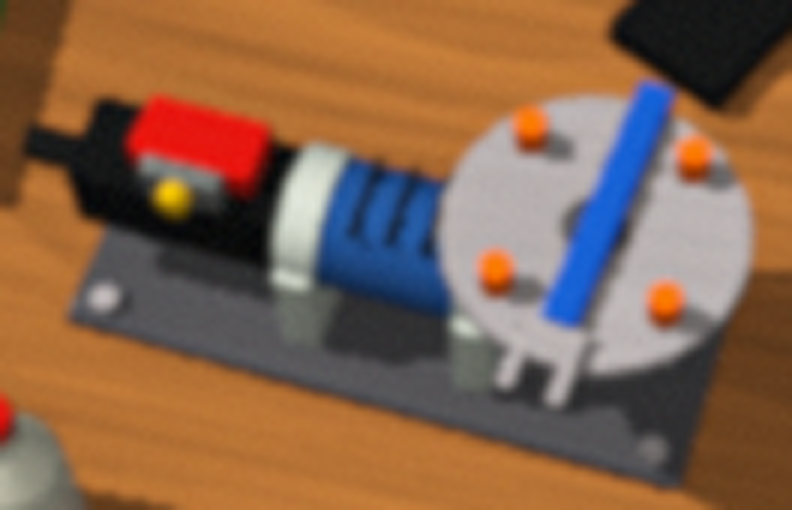

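View pics/c2.png

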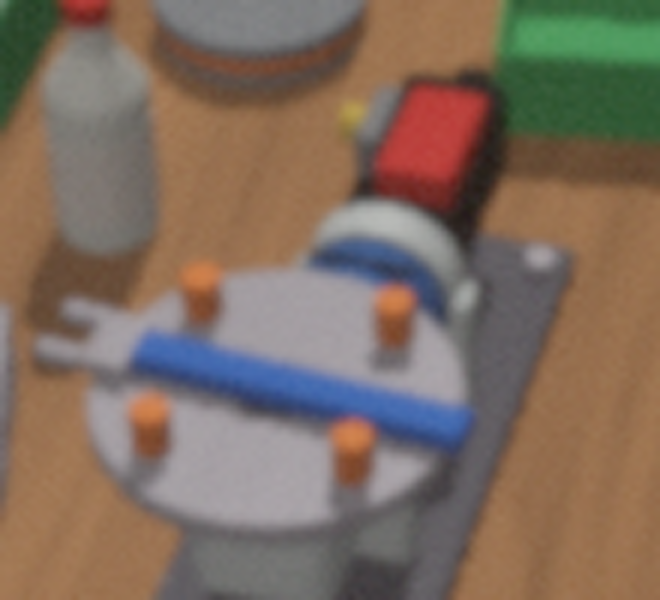

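Run:
```python
from h import *
s=load('scene'); d=load('side')
S=lambda U,V,z:world(s,172+(U+.5)/6-.5,165+(V+.5)/6-.5,z)
D=lambda U,V,z:world(d,190+(U+.5)/6-.5,140+(V+.5)/6-.5,z)
L=np.array([S(531,116,174),S(694,146,174),S(666,291,174),S(496,260,174)])
M=np.array([D(396,294,174),D(354,430,174),D(151,404,174),D(203,270,174)])
print(L.round(1),'\n',M.round(1))
for X in(L,M): 
  c=X.mean(0); print(c,np.linalg.norm(X-c,axis=1),[np.degrees(np.arctan2(*(x-c)[[1,0]])) for x in X])
print('spanner handle end/head end',S(656,88,164),S(563,318,164),D(467,425,164),D(143,348,164))
print('button',S(175,198,125),D(350,118,125))
print('paddle corners S',[S(*p,129).round(1) for p in((155,97),(272,127),(240,183),(128,145))])
print('paddle corners D',[D(*p,129).round(1) for p in((415,83),(492,93),(450,190),(375,175))])
print('base corners S',[S(*p,12).round(1) for p in((72,318),(688,487))])
```

```text
[[533.2  41.8 174. ]
 [532.1 126.3 174. ]
 [616.6 128.3 174. ]
 [618.5  43.5 174. ]] 
 [[535.   38.3 174. ]
 [533.5 123.7 174. ]
 [618.1 125.5 174. ]
 [619.8  39.6 174. ]]
[575.10779561  84.9831796  174.        ] [60.17381703 59.60914664 60.00345335 60.0496254 ] [np.float64(-134.175631469974), np.float64(136.13344249951405), np.float64(46.243865903433324), np.float64(-43.70473542053423)]
[576.592954    81.78721708 174.        ] [60.18172538 60.15296146 60.30277915 60.37626768] [np.float64(-133.72281342115525), np.float64(135.8088485692544), np.float64(46.48831710292246), np.float64(-44.303912906121276)]
spanner handle end/head end [495.79509523 100.03394434 164.        ] [637.31429958  81.55482747 164.        ] [491.42867875 101.25949889 164.        ] [634.80797949  82.65874787 164.        ]
button [ 594.71604891 -135.64621947  125.        ] [ 598.18217143 -140.60235689  125.        ]
paddle corners S [array([ 539.3, -163.6,  129. ]), array([543.4, -97.1, 129. ]), array([ 580.4, -103.9,  129. ]), array([ 571.4, -168.5,  129. ])]
paddle corners D [array([ 572. , -169.6,  129. ]), array([ 533.3, -169.1,  129. ]), array([538.1, -90.6, 129. ]), array([575.2, -94.6, 129. ])]
base corners S [array([ 623.5, -202.4,   12. ]), array([645.9, 155.3,  12. ])]
```

Run:
```python
from h import *
# bin rim by color: depth points
for c in('scene','side'):
    f=load(c); hsv=cv2.cvtColor(f['img'],cv2.COLOR_RGB2HSV)
    v,u=np.where(cv2.inRange(hsv,(50,120,60),(75,255,255))>0)
    P=np.array([world(f,a,b) for a,b in zip(u,v)])
    m=(P[:,2]>48)&(P[:,2]<62)&(P[:,0]>250)&(P[:,0]<650)&(P[:,1]<-100)&(P[:,1]>-500)
    Q=P[m]; r=cv2.minAreaRect(Q[:,:2].astype(np.float32)); print(c,len(Q),r,cv2.boxPoints(r).round().tolist())
```

```text
scene 309 ((447.9653625488281, -387.8031005859375), (245.8384246826172, 153.14739990234375), 6.591877460479736) [[317.0, -326.0], [335.0, -478.0], [579.0, -450.0], [561.0, -298.0]]
side 125 ((452.7432556152344, -343.18927001953125), (203.4651641845703, 154.83444213867188), 30.66929817199707) [[326.0, -328.0], [405.0, -462.0], [580.0, -358.0], [501.0, -225.0]]
```

The crops show the large spanner lying across the plate between the four lugs, with the button on the far (+x) side of the handle. The lug circle fits a radius of 60 mm and an axis near (576,83). Next I'll hover over it for a wrist view.

```bash
cat >> h.py <<'E'
def R(a):  # tool down, tool x axis at world angle a
    c,s=np.cos(a),np.sin(a); return np.array([[c,s,0],[s,-c,0],[0,0,-1.]])
E
python3 - <<'E'
from h import *
p=[576,30,340]; q=solve_ik(p,R(-0.129)); print(q)
move_to(p,R(-0.129)); o=get_obs(); print(o['t'],o['position'],o['joint_pos'])
snap('wrist','w2')
E
```

```text
[ 0.50428561  0.19080996 -0.70417453  1.42231019  0.12309402  1.57309873
 -1.89037694]
2.575 [576.1096788   28.74273116 339.72003474] [ 0.50507145  0.1911498  -0.70295488  1.42238777  0.1233972   1.57308291
 -1.89017949]
```

View pics/w2.png

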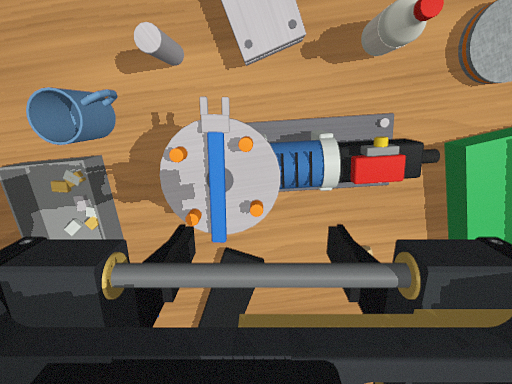

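Run:
```python
from h import *
f=load('w2'); save('c3',f['img'],5,(155,90,295,245)); save('c4',f['img'],5,(300,105,455,200));
```

```text
(no output)
```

View pics/c3.png

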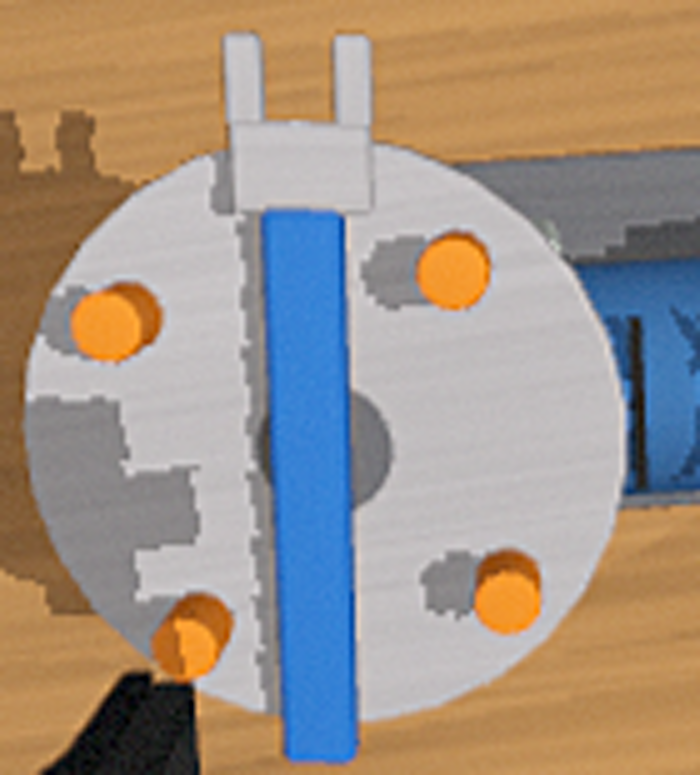

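View pics/c4.png

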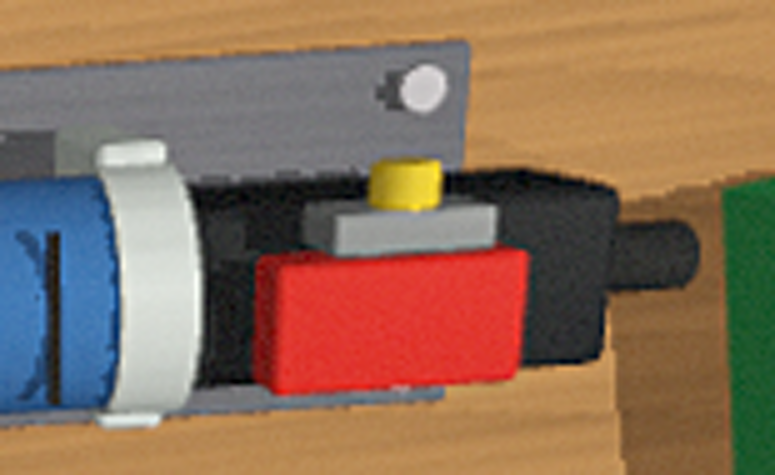

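Run:
```python
from h import *
w=load('w2')
A=lambda U,V,z:world(w,155+(U+.5)/5-.5,90+(V+.5)/5-.5,z)
B=lambda U,V,z:world(w,300+(U+.5)/5-.5,105+(V+.5)/5-.5,z)
L=np.array([A(*p,174) for p in((507,596),(184,646),(106,326),(453,271))]);c=L.mean(0)
print(L.round(1),c,np.linalg.norm(L-c,axis=1),[np.degrees(np.arctan2(*(x-c)[[1,0]])) for x in L])
print('spanner', A(320,757,164),A(303,211,164), 'depthz',world(w,155+63,90+80))
yv=None
for yaw in(-3.6,-2.5):
  t=np.radians(yaw);X=np.array([np.cos(t),np.sin(t),0]);Y=np.array([-np.sin(t),np.cos(t),0])
  o=np.array([c[0],c[1],0])-110*Y
  m=lambda P:((P-o)@X,(P-o)@Y,P[2])
  print(yaw,o)
  for n,P in dict(p1=B(282,265,129),p2=B(527,250,129),p3=B(520,378,129),p4=B(278,392,129),btn=B(405,160,130),ck1=B(340,208,135),ck2=B(496,203,135),base=B(468,43,12),base2=B(443,390,12),hr=B(612,190,111)).items(): print(n,np.round(m(P),1))
```

```text
[[536.2  40.3 174. ]
 [533.4 125.  174. ]
 [617.3 126.6 174. ]
 [619.4  42.  174. ]] [576.56487685  83.49116066 174.        ] [59.09712056 59.91268123 59.32961178 59.66993677] [np.float64(-133.1086207531701), np.float64(136.1084948796814), np.float64(46.65342410680332), np.float64(-44.11746716693773)]
spanner [492.65091385  98.08911517 164.        ] [637.21530131  76.52340865 164.        ] depthz [590.37112359  81.4544371  164.03135389]
-3.6 [569.65791971 -26.29177947   0.        ]
p1 [ 11.1 -76.  129. ]
p2 [  10.8 -142.7  129. ]
p3 [ -25.5 -143.9  129. ]
p4 [-25.  -76.2 129. ]
btn [  37.5 -107.5  130. ]
ck1 [ 26.6 -88.8 135. ]
ck2 [  25.1 -130.2  135. ]
base [  61.2 -176.7   12. ]
base2 [ -62.5 -176.9   12. ]
hr [  22.8 -174.5  111. ]
-2.5 [571.76674424 -26.40414372   0.        ]
p1 [  7.6 -76.2 129. ]
p2 [   5.9 -142.9  129. ]
p3 [ -30.4 -143.4  129. ]
p4 [-28.6 -75.6 129. ]
btn [  33.3 -108.1  130. ]
ck1 [ 22.8 -89.3 135. ]
ck2 [  20.5 -130.7  135. ]
base [  55.7 -177.8   12. ]
base2 [ -68.  -175.6   12. ]
hr [  17.3 -174.9  111. ]
```

The wrist view agrees with the other two: machine yaw −3.6°, origin (569,−26), spanner at about (576,87) and turned −8°. Now the grasp.

Run:
```python
from h import *
a=np.radians(-8.2)
grip(50,20)
move_to([576,87,230],R(a))
print(get_obs()['position'])
print(servo_line([576,87,156.5],v=120,f_stop=8)); print(get_obs()['position'])
grip(10,30); o=get_obs(); print(o['opening'],o['position'])
servo_line([576,87,260],v=150); o=get_obs(); print(o['t'],o['opening'],o['wrist_force'])
snap('wrist','w3'); snap('side','s3')
```

```text
[576.64990517  86.36000546 230.95608155]
False
[576.80071085  86.96561201 157.54520521]
19.586761867973767 [576.07970199  86.85435886 156.67670116]
6.325 19.487475068791227 [-0.12666914 -0.94211866 -2.37333248]
```

View pics/w3.png

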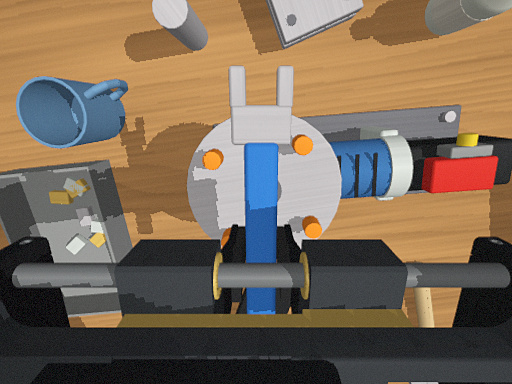

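View pics/s3.png

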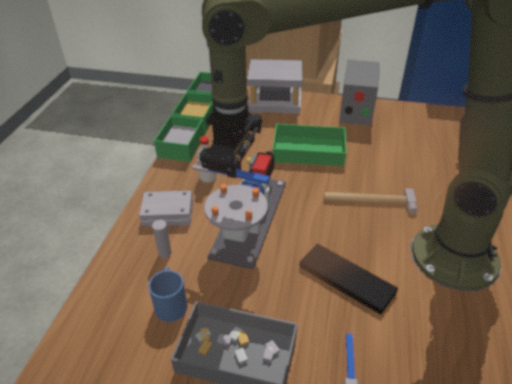

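The spanner is held (19.5 mm opening, about 2.3 N of weight). Checking the bin fit before placing.

Run:
```python
from h import *
t=np.radians(6.6); X=np.array([np.cos(t),np.sin(t)]);Y=np.array([-np.sin(t),np.cos(t)]); c=np.array([448,-388])
out=[]
for n,cr in (('scene',(105,115,195,210)),('side',(260,110,360,180))):
    f=load(n); im=f['img'].copy(); x0,y0,x1,y1=cr
    im=cv2.resize(im[y0:y1,x0:x1],None,fx=4,fy=4)
    for k in range(4):
        P=[c+120*sx*X+75*sy*Y for sx,sy in((1,1),(1,-1),(-1,-1),(-1,1))]
        a,b=[pix(f,np.append(P[j%4],55)) for j in(k,k+1)]
        cv2.line(im,*[(int((p[0]+.5-x0)*4),int((p[1]+.5-y0)*4)) for p in(a,b)],(255,0,255),1)
    out.append(cv2.copyMakeBorder(im,0,400-im.shape[0],0,400-im.shape[1],cv2.BORDER_CONSTANT))
save('bin',np.hstack(out))
```

```text
(no output)
```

View pics/bin.png

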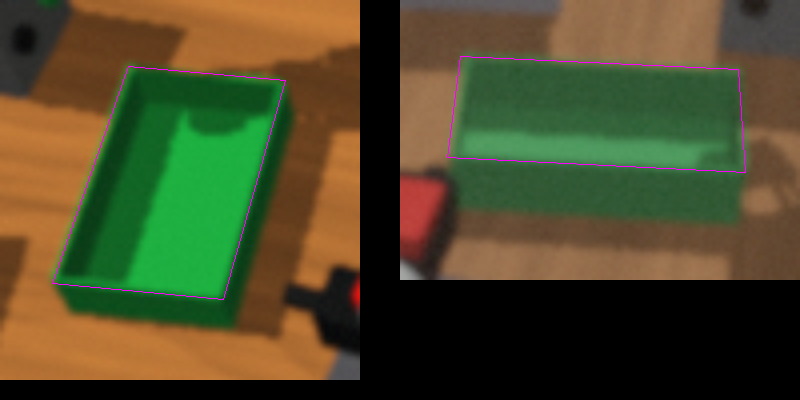

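Run:
```python
from h import *
f=load('scene')
for p in((85,95),(118,88),(122,110),(105,105)): print(p,world(f,*p).round())
a=np.radians(6.6)
move_to([438,-389,250],R(a)); o=get_obs(); print(o['t'],o['position'],o['opening'])
print(servo_line([438,-389,16],v=150,f_stop=10)); o=get_obs(); print(o['t'],o['position'],o['opening'])
grip(45); o=get_obs(); print(o['opening'])
servo_line([438,-389,230],v=300); snap('wrist','w4'); print(get_obs()['t'])
```

```text
(85, 95) [ 296. -664.  160.]
(118, 88) [  97. -674.    3.]
(122, 110) [ 206. -610.   -1.]
(105, 105) [ 311. -584.  143.]
8.225 [ 439.17223826 -387.57788589  250.06292659] 19.396856739799077
False
9.9333 [ 438.62513435 -389.53019865   16.96529591] 19.45230446829314
44.70517707922647
11.6
```

View pics/w4.png

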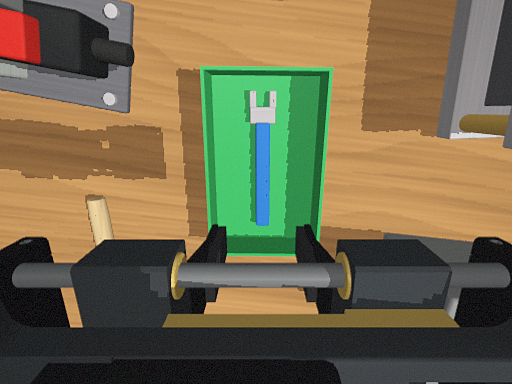

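The spanner lies flat in the bin, at (263,160) in the picture. Next I'll check the plate angle from the picture taken after the lift, then flick.

Run:
```python
from h import *
w=load('w3'); c=np.array([576.5,83.5,174])
for p in((213,159),(303,145),(313,227)):
    P=world(w,*p,174); print(P.round(1),np.linalg.norm(P-c),np.degrees(np.arctan2(*(P-c)[[1,0]])))
```

```text
[618.4 124.8 174. ] 58.78190507658435 44.57356790891549
[619.3  42.5 174. ] 59.26581250906348 -43.73836322114726
[538.2  40.5 174. ] 57.56605128858347 -131.68160921539965
```

Run:
```python
from h import *
th=np.radians(-44.3); r=np.array([np.cos(th),np.sin(th)]); t=np.array([-r[1],r[0]]); c=np.array([576.5,83.5])
L=c+60*r; A=L-42*t; B=L+85*t; a=np.arctan2(t[1],t[0])
print(L,A,B)
grip(0,20)
move_to([*A,230],R(a)); print(get_obs()['position'],get_obs()['t'])
print(servo_line([*A,161],v=120,f_stop=10)); o=get_obs(); print(o['position'])
servo_line([*B,161],v=170)
print(get_obs()['position'])
servo_line([*B,260],v=250)
snap('scene','f1'); snap('scene','f2');wait(0.1); snap('scene','f3'); print(get_obs()['t'])
ims=[cv2.resize(load(n)['img'][185:235,235:305],None,fx=3.7,fy=3.7,interpolation=cv2.INTER_CUBIC) for n in('f1','f2','f3')]
save('flick',np.hstack(ims))
```

```text
[619.44156402  41.59508287] [590.10812203  11.53598806] [678.80686328 102.42896524]
[590.22910164   8.91992575 229.71345141] 14.175
False
[590.55763659  11.53474442 161.54788939]
[678.616071  101.5983278 161.1134315]
16.6
```

View pics/flick.png

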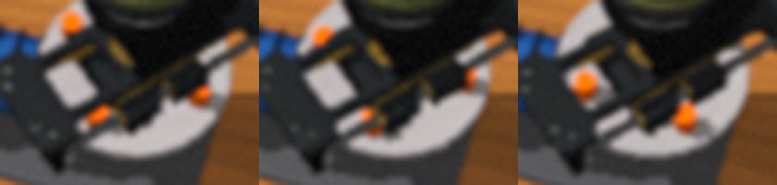

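The three frames show the lugs advancing with nothing touching the plate, so it is spinning freely. Now the paddle.

```bash
cat >> h.py <<'E'
tm=np.radians(-3.6); MX=np.array([np.cos(tm),np.sin(tm)]); MY=np.array([-np.sin(tm),np.cos(tm)]); MO=np.array([568.5,-26.])
def m2w(x,y,z): return [*(MO+x*MX+y*MY),z]
def rep():
    o=get_obs(); d=o['position'][:2]-MO
    print('t',round(o['t'],2),'m',np.round([d@MX,d@MY,o['position'][2]],1),'F',np.round([o['wrist_force'][:2]@MX,o['wrist_force'][:2]@MY,o['wrist_force'][2]],1),'op',round(o['opening'],1))
E
python3 - <<'E'
from h import *
Ro=R(tm+np.pi/2)
grip(35,50)
move_to(m2w(27,-110,200),Ro); rep()
servo_line(m2w(27,-110,145),v=120); wait(.2); rep()
snap('side','t1');snap('scene','t1s');snap('wrist','t1w')
f=load('t1'); save('t1c',f['img'],6,(215,110,315,200))
f=load('t1s'); save('t1sc',f['img'],6,(160,150,270,250))
E
```

```text
t 18.49 m [  27.6 -108.7  200.6] F [ 0.7  0.2 -0.3] op 35.1
t 19.3 m [  27.7 -109.9  146. ] F [ 0.6 -0.1 -0.2] op 34.8
```

View pics/t1c.png

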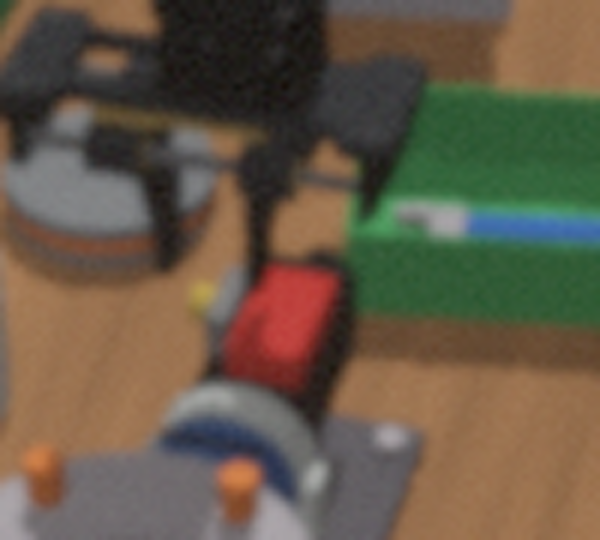

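View pics/t1sc.png

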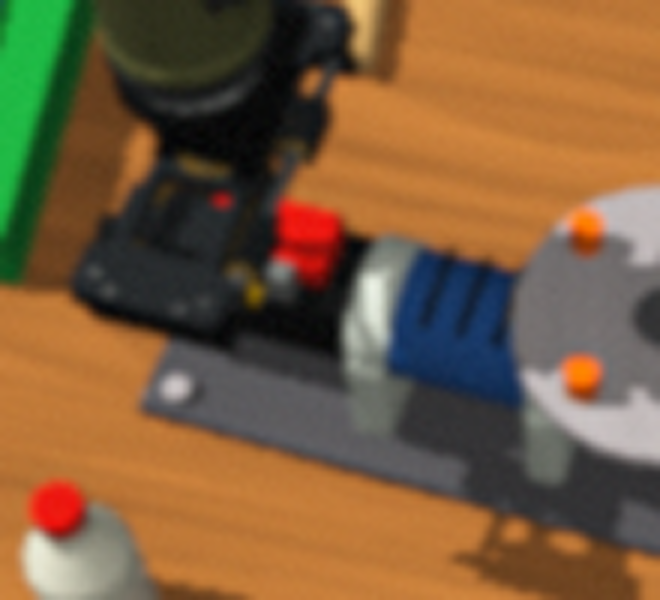

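View pics/t1w.png

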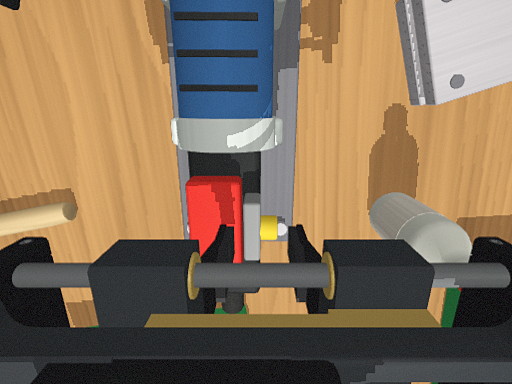

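The wrist view shows the left finger over the red paddle (tip at about column 225, cheek edge at 244). The right finger is outside the button (tip at about 292, button edge at 278), so both have clearance.

Run:
```python
from h import *
print(servo_line(m2w(27,-110,124),v=60,f_stop=25)); rep()
print(servo_line(m2w(27,-110,112.5),v=30,f_stop=25)); rep()
wait(.2); rep()
```

```text
False
t 19.95 m [  27.6 -110.1  124.5] F [ 0.7 -0.1  6.5] op 34.9
False
t 20.48 m [  27.8 -110.1  115.3] F [-3.3 -1.  16.3] op 35.0
t 20.68 m [  27.8 -110.1  115.3] F [-3.4 -0.1 16.9] op 34.8
```

Run:
```python
from h import *
for x in(20,15,12,10,8.5):
    print(x,servo_line(m2w(x,-110,112.5),v=30,f_stop=25)); rep()
wait(.2); rep()
snap('wrist','p1'); save('p1c',load('p1')['img'],5,(170,150,330,270))
```

```text
20 False
t 21.07 m [  24.8 -110.1  115.9] F [ 5.6 -0.8 10.4] op 34.7
15 False
t 21.38 m [  20.3 -110.1  116.1] F [ 7.  -0.5 10.9] op 34.9
12 False
t 21.63 m [  17.9 -110.   116.2] F [ 8.6 -0.8 10.2] op 35.3
10 False
t 21.88 m [  16.4 -110.   116.2] F [10.3 -1.   9.6] op 35.2
8.5 False
t 22.13 m [  15.1 -110.   116.3] F [10.4 -0.8  8.8] op 34.8
t 22.33 m [  15.1 -110.   116.3] F [10.3 -0.8  9.6] op 35.4
```

View pics/p1c.png

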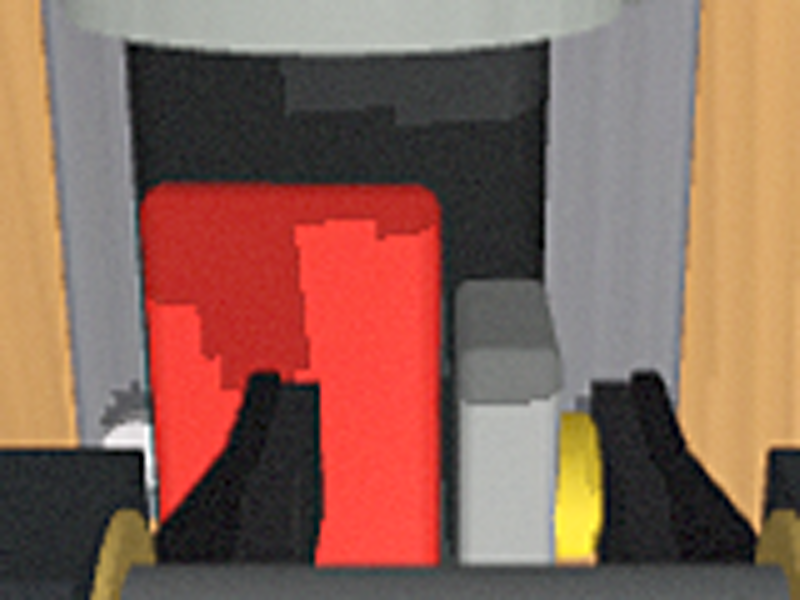

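The button is about 5 mm out still and the arm is compliant, so I'll command further in and a bit lower.

Run:
```python
from h import *
for x in(8,6,4,2,0,-2):
    s=servo_line(m2w(x,-110,110),v=30,f_stop=25); print(x,s); rep()
    o=get_obs(); 
wait(.2); rep()
snap('wrist','p2'); save('p2c',load('p2')['img'],5,(170,150,330,270))
```

```text
8 False
t 22.63 m [  15.2 -110.1  115.6] F [ 7.  -1.5 18.3] op 35.1
6 False
t 22.88 m [  14.8 -110.   115.7] F [11.6  0.3 14.7] op 34.9
4 False
t 23.13 m [  13.5 -110.   115.7] F [13.9 -0.3 13.7] op 35.0
2 False
t 23.38 m [  11.8 -110.   115.7] F [15.1  0.7 13.3] op 34.9
0 False
t 23.63 m [  11.7 -110.   115.8] F [20.3 -0.3  7.7] op 34.8
-2 False
t 23.88 m [  11.6 -110.   115.9] F [27.  -0.2  3.9] op 34.9
t 24.08 m [  11.6 -110.   115.9] F [26.  -0.6  4.4] op 34.8
```

View pics/p2c.png

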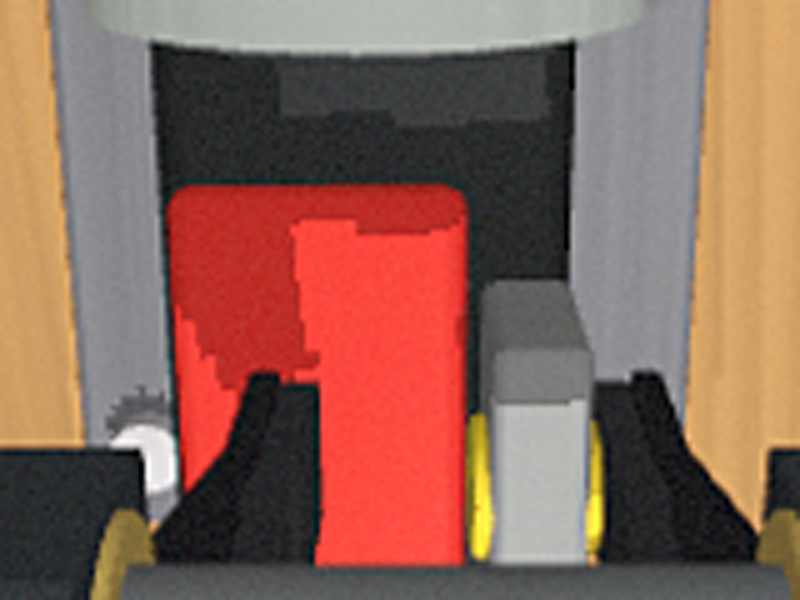

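The button is on its stop (machine x 11.6, as predicted). I'll relax the side push a little and ease up with the button still held.

Run:
```python
from h import *
servo_line(m2w(2,-110,110),v=30); rep()
for z in(114,117,120,123,126):
    servo_line(m2w(2,-110,z),v=25); rep()
wait(.2); rep()
snap('wrist','p3'); save('p3c',load('p3')['img'],5,(170,150,330,270))
```

```text
t 24.42 m [  11.7 -110.   115.8] F [12.8 -0.5 14. ] op 34.7
t 24.73 m [  11.6 -110.   118.6] F [16.1 -0.9  6.8] op 35.0
t 24.99 m [  11.5 -110.   121.1] F [19.  -0.2  3.8] op 34.7
t 25.26 m [  11.3 -110.   122.7] F [20.4 -1.  -5.7] op 35.3
t 25.52 m [  11.1 -110.   124.4] F [ 24.3  -0.2 -13. ] op 35.3
t 25.79 m [  10.9 -110.   126.9] F [ 24.7  -1.  -15. ] op 35.1
t 25.99 m [  11.  -110.   126.9] F [ 25.   -0.5 -15.2] op 35.6
```

View pics/p3c.png

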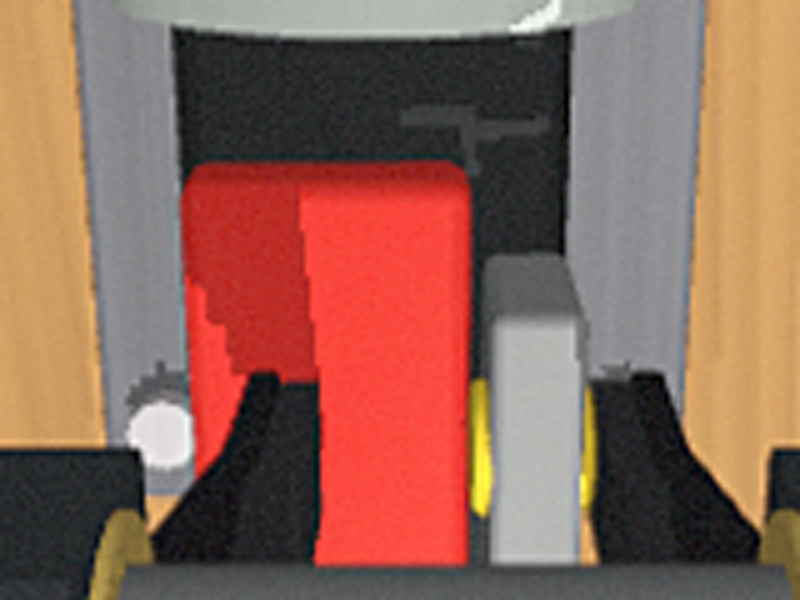

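```bash
python3 - <<'E'
from h import *
servo_line(m2w(12,-110,127),v=40); rep()
servo_line(m2w(26.5,-110,127),v=40); rep()
servo_line(m2w(26.5,-110,200),v=150); rep()
servo_line(m2w(27,-200,300),v=250); rep()
snap('wrist','p4'); snap('scene','p4s'); snap('side','p4d')
E
python3 - <<'E'
from h import *
save('p4sc',load('p4s')['img'],6,(165,165,305,255)); save('p4dc',load('p4d')['img'],5,(190,130,310,240))
E
```

```text
t 26.44 m [  11.8 -109.9  126.4] F [ 2.6  0.2 -1.1] op 34.9
t 26.96 m [  26.5 -109.8  126.9] F [ 0.  -0.5  0.7] op 35.3
t 27.59 m [  26.  -110.2  199.4] F [-0.3 -0.2 -0.3] op 35.1
t 28.28 m [  26.5 -198.7  298.4] F [0.1 0.7 0. ] op 35.0
```

View pics/p4.png

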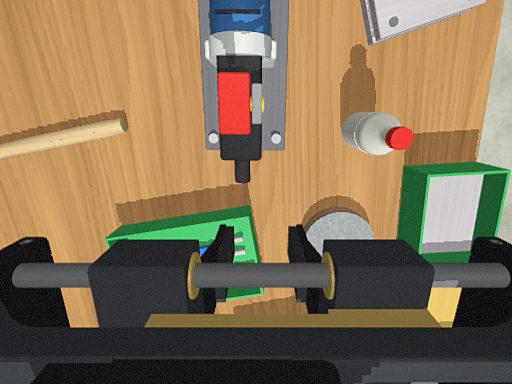

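View pics/p4dc.png

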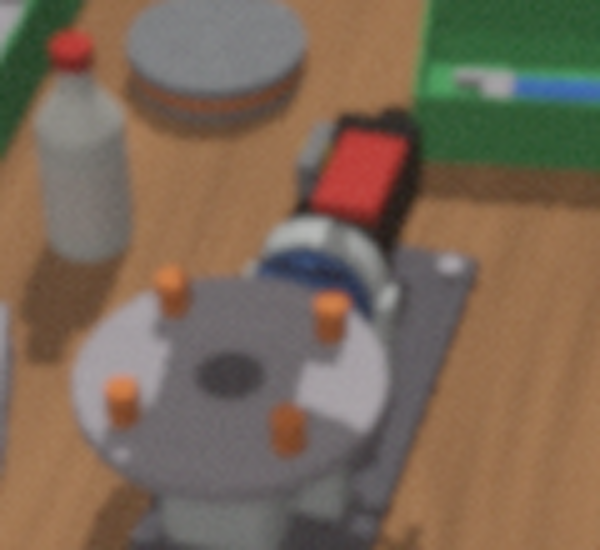

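Run:
```python
from h import *
f=load('p4')
for p in((235,100),(228,90),(235,120),(257,95)): print(p,world(f,*p).round(1))
save('p4c',f['img'],6,(195,55,295,155))
```

```text
(235, 100) [ 556.6 -131.3  122.5]
(228, 90) [ 549.4 -119.8  121.1]
(235, 120) [ 554.4 -153.9  120.5]
(257, 95) [ 582.9 -127.9  132.8]
```

View pics/p4c.png

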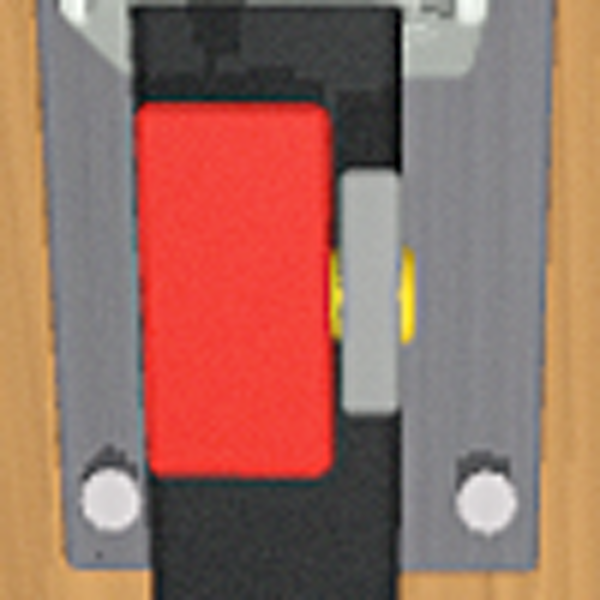

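View pics/p4s.png

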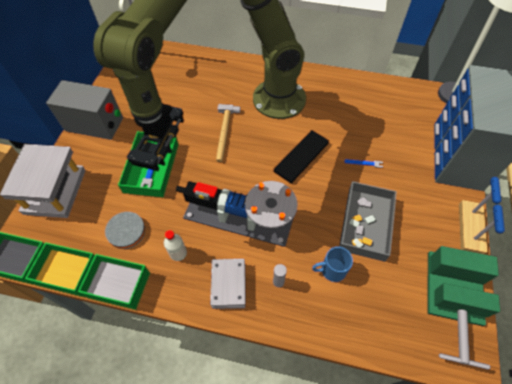

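The paddle reads about 121 mm (its locked height), the button is in, and everything else is where it was. Handing in.

Run:
```python
from h import *
close_job(); print(get_obs()['t'])
```

```text
the job is handed in; nothing more can be done
the job is handed in; nothing more can be done
```

The job is done in the order asked, and I handed it in at about 28.4 s of the 64 s allowed.

- **Spanner:** I lifted the larger, blue-handled one off the lug plate and laid it in the green bin. The pictures afterwards show it lying flat inside.
- **Flick:** I struck one orange lug with the closed fingers and lifted clear. Three frames after that show the lugs still advancing with nothing touching the plate. I did not work out its speed in rad/s.
- **Paddle and lock:** I squeezed the paddle to its stop and pushed the button fully in. I then eased the paddle up with the button held until the lock caught, and let go.
- **Last checks:**
  - The paddle top reads 120.5–122.5 mm by depth, against about 121 mm locked and 129 mm released.
  - The button is seen to stay in, about 3 mm out of the cheek by eye. The description implies about 4.5 mm when locked.
  - The bystanders look unmoved in the last overall picture, and the wrist force was near zero.

**What did not go as planned:** the arm gave under side load. My first push left the button about 5 mm out, so I pushed further, with up to 27 N sideways. While I eased up, friction on the button pulled the fingers with about 15 N. The forces I read stayed well under the limits.

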